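Roll the stage thumbwheel to bring the flask under the wide column

ROBOT

A 6-joint arm with a two-finger parallel gripper is mounted at the origin on the work surface. World frame = base frame: x ahead of the robot, y to its left, z up, the work surface at z = 0. Lengths are in m, angles in rad, forces in N, time in s.
With the tool pointing down it reaches from about 0.275 to 0.825 m from the base axis. Payload 5.2 kg.
Tool frame: the origin (TCP) lies at the very end of the fingers, on their centre line; the grasp point (between the pads) lies 19 mm behind it (arm.hold_point_z is the distance from the TCP to the grasp point, in m); z points along the fingers, y is the direction in which the jaws open and shut (so a half turn about z gives the same grasp; the last joint's range is limited). The gripper opens to 93 mm and grips with 3 to 60 N. Pads are 15 mm wide; open, the fingers measure 128 mm over their backs; the gripper's body (75 mm by 188 mm) begins 65 mm behind the grasp point.
Start: joints at [-1.397, 0.259, 1.535, -0, 1.348, -0.203], TCP at [0.202, -0.511, 0.219] pointing down, gripper open.
Joint ranges: [-3.14, 3.14], [-0.91, 2.08], [0.19, 2.58], [-1.22, 4.36], [0.22, 2.71], [-3.12, 3.12]. Speed limits (rad/s): [2.57, 2.57, 3.14, 3.14, 3.14, 3.14].

INTERFACE

Orientations are given as a unit quaternion [w, x, y, z].
In Python, from station import arm gives the robot as it stands.
- The arm moves only by the shell command python3 -m inch 'ROWS' [FORCE]. ROWS is JSON, a list of rows, each a list of 7 numbers: the shift along the tool's x, y, z in m, then the turn, a rotation vector about the tool's x, y, z in degrees, then the opening in per cent of the stroke, from 0 (shut) to 100 (fully open). A call has 1 to 20 rows; each row is the pose to reach, as a shift and turn from the pose measured when the call began, along the tool's axes at that moment; what a row does not reach only later rows make up. A row lasts 1/12 s, in which the tool goes at most 41.7 mm and 7.16 degrees, less where a joint would pass 70% of its speed; a pose out of reach is approached as far as the arm can. A call with a gripper value outside its range is refused whole. The fingers move at their own pace and stop on an object; FORCE is the grip in N (left out, the last holds). Time passes only in rows, so rows that repeat a pose let the fingers close. It gives the time, the measured TCP pose, the force and the opening at its end, in the units of the state.
- arm.get_state(): the state, without advancing time (a new reading comes with each control period).
- arm.camera(name): name is "scene" or "top" or "wrist"; returns (picture, depth): 420x560x3 uint8, red, green, blue; 420x560 float32, m along the optical axis (not along the pixel's ray), 0 where there is no reading.
- arm.camera_model(name): a dict with "intrinsics" (3x3 intrinsics, pixels), "D" ([k1, k2, p1, p2, k3] as OpenCV has them; the pictures are not rectified), "rvec" (rotation vector, rad) and "tvec" (3), from world to camera coordinates, as OpenCV has them; the wrist camera has in their place "tool_from_camera" (4x4, takes a point from camera to tool coordinates, whose origin is the TCP and whose axes are the flange's). Camera axes: x right, y down, z forward; pixel columns grow to the right and rows downward; lengths in m; the calibration is good to about 2 mm. A picture is of the moment at which its call begins: read the wrist's pose just before it. camera_model takes no time and is no camera call.
- arm.job_done(): hands the job in, once; it reports no verdict.
The state is a dict: "time_s": time; "qpos": joint angles; "dq": joint speeds; "tau": joint torques, N m; "position": TCP position; "ee_rot": TCP orientation; "force": force on the tool from outside, world axes, zero at the start; "moment": the same for the moment, N m; "gripper_width": finger opening in m.
Only numpy, scipy, OpenCV 4.12 (cv2) and the standard library are available. Lean on these libraries where they do the work, as an engineer would, in place of code of your own. Each camera call takes 0.05 s, during which the arm holds its last target. There are 200 camera calls.

TASK

Two clear columns hang over the little rail stage, a wide one and a narrow one. With a fingertip, roll the stage's recessed thumbwheel until the flask on its sliding tray stands centred under the tip of the wide column, and leave it there upright. Move the tray only with the wheel: do not touch the tray or the flask.

Things in the scene. Friction and masses are not known exactly. Their poses are not given: they have to be found in the camera images.
- wheel_top (a point): Top point of the black ribbed thumbwheel, in the fixed stage's axes (z up; it does not turn). Wheel: radius 30 mm, 16 mm wide, axle along x, so the rim rolls along y. Its rim stands 12 mm out of a slot in a grey case 100 x 100 x 50 mm. Its axle is rigid: a finger pressed on the top with 4 to 15 N and moved along y rolls it by friction (about 1 N at the rim turns it); it stays where left. A like case without rail is not used.
- tray: White open tray 80 x 80 x 14 mm, walls 4 mm, on the stage's rail, 160 mm beyond the wheel (+x of wheel_top). It slides along that frame's y, 95 mm either way from mid-rail (y = 0), where it starts. Rolling the top of the rim towards +y drives the tray to +y by the same distance; likewise -y. Origin: centre of its underside, 19 mm above the bench.
- flask: Conical glass flask with open neck, 62 mm wide at the foot, 36 mm at the neck (30 mm inside), 80 mm tall, standing loose near the middle of the tray (72 mm inside). Origin at the centre of its underside, z along its axis. Like flasks elsewhere are not used.
- wide_column: The wider (40 mm against 18 mm) of two clear columns with blue taps, 140 mm tall, fixed to the stage's crossbar on either side of mid-rail (which side varies), each 42 to 75 mm from it, over the flask's path. Origin: its lower tip, 125 mm above the bench, 22 mm above the flask's mouth; z up.
Not all that is in view belongs to the job. Leave any purple or red look-alike of the flask alone.

How it is judged:
At the end, for the whole second after the job is handed in: The flask stands upright (within 8 degrees) and at rest in its tray, its axis within 14 mm horizontally of the wide column's tip (horizontal distance between flask and wide_column below 0.014 m and angle between flask's own z axis and vertical below 0.15 rad and linear speed of flask below 0.02 m/s and height (world z) of flask below 0.035 m and horizontal distance between flask and tray below 0.02 m); the robot touches nothing.
It fails at once if the robot touches the flask or the tray (contact force between any of the fingers, the arm and flask above 0.5 N or contact force between any of the fingers, the arm and tray above 0.5 N).
It fails at once if the flask is tipped by more than 20 degrees (angle between flask's own z axis and vertical above 0.35 rad).
It also fails if it takes over 38 s, if anything falls off the work surface, if the arm or the gripper's body presses on something with over 40 N, if the wrist force passes 120 N, or if a joint passes its speed limit or range.

## Working session

There is one attempt and no reset: what is moved stays moved. The work goes in short steps, Python scripts to look and compute and a shell command to move; the robot and the scene stay as the last step left them, time stands still between calls to the robot, and variables do not carry over. Pictures are saved under pics/ and viewed, about 8 in all and at most 12, crops included, and the job is handed in when it is done.

```bash
mkdir -p pics; cat > h.py <<'E'
import numpy as np,cv2
from station import arm
def ray(name,u,v):
    m=arm.camera_model(name);K=np.array(m["intrinsics"],float);D=np.array(m["D"],float)
    p=cv2.undistortPoints(np.array([[[u,v]]],float),K,D)[0,0]
    R=cv2.Rodrigues(np.array(m["rvec"],float))[0];t=np.array(m["tvec"],float).ravel()
    return -R.T@t, R.T@np.array([p[0],p[1],1.]), p
def onz(name,u,v,z):
    o,d,_=ray(name,u,v);return o+d*(z-o[2])/d[2]
def bydepth(name,u,v,dep):
    o,d,_=ray(name,u,v);return o+d*dep
E
python3 - <<'E'
from h import *
for n in("scene","top"):
    p,d=arm.camera(n);cv2.imwrite(f"pics/{n}0.png",p[...,::-1]);np.savez(f"{n}0.npz",p=p,d=d)
    print(n,ray(n,280,210)[:2])
s=arm.get_state();print(s)
E
```

```text
scene (array([ 0.97413681, -0.08522759,  0.65343813]), array([-0.4747229 ,  0.30949283, -0.82401983]))
top (array([0.54464191, 0.10909158, 0.80390933]), array([ 0.13515784,  0.00181754, -0.99083988]))
{'time_s': 0.1, 'qpos': array([-1.39685079e+00,  2.59245392e-01,  1.53594742e+00,  3.71847536e-06,
        1.34798813e+00, -2.02791767e-01]), 'dq': array([ 0.00057305, -0.0017939 , -0.00448633,  0.00049271,  0.00019412,
        0.00173549]), 'tau': array([ 2.20313763e-03, -4.38212407e+01, -2.84644085e+01,  7.20172492e-02,
        3.62236972e-02, -5.62991113e-05]), 'position': array([ 0.20228196, -0.51093934,  0.21792467]), 'ee_rot': array([-7.94032366e-04,  9.82310791e-01,  1.87256188e-01,  1.32663566e-05]), 'force': array([-0.40581603, -0.09397911,  0.33189605]), 'moment': array([ 0.06714227,  0.0176782 , -0.00320672]), 'gripper_width': 0.09286336294565242}
```

View pics/scene0.png

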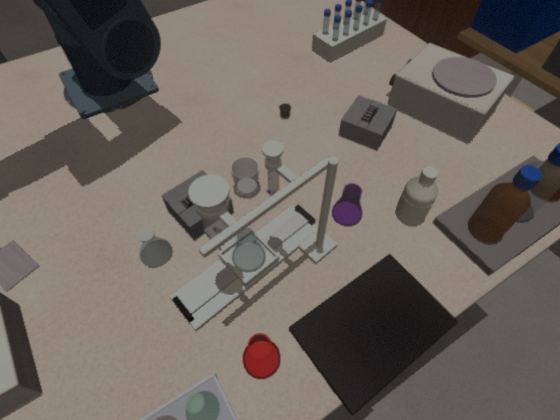

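View pics/top0.png

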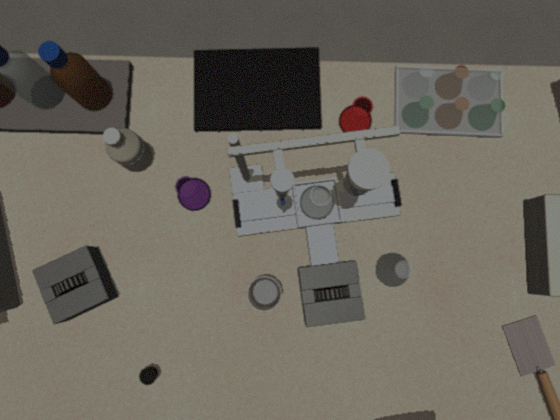

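The top view shows the stage's case with its wheel at about (332,293) and the tray and flask at (317,203). The wide column is near (365,172), on the right (−y side), and the narrow one near (282,182). I'll zoom in to measure.

```bash
python3 - <<'E'
from h import *
a=np.load("top0.npz");b=np.load("scene0.npz")
c=cv2.resize(a["p"][120:335,220:420],None,fx=2.75,fy=2.75,interpolation=2)
e=cv2.resize(b["p"][140:330,160:350],None,fx=2,fy=2,interpolation=2)
o=np.zeros((592,800,3),np.uint8);w=cv2.resize(c,(420,452));o[:452,:420]=w;o[:380,420:]=e
cv2.imwrite("pics/crop.png",cv2.convertScaleAbs(o[:460],alpha=1.5)[...,::-1])
d=a["d"]
for n,u,v in[("wheel",332,293),("caseTL",300,268),("caseTR",357,262),("caseBL",306,325),("caseBR",362,319),("widecol",367,170),("flask",317,200),("stopL",237,213),("stopR",396,193),("bar1",235,150),("bar2",395,132),("narrow",282,180)]:
    print(n,d[v,u],bydepth("top",u,v,d[v,u]).round(4))
# dark ribs
p=a["p"][268:320,300:360].max(2);print(p.min())
m=(p<45).astype(np.uint8);ys,xs=np.nonzero(m);print(len(xs),xs.min()+300,xs.max()+300,ys.min()+268,ys.max()+268)
E
```

```text
wheel 0.7288996 [0.5092 0.0208 0.0638]
caseTL 0.7483613 [0.5489 0.0739 0.0496]
caseTR 0.79935044 [ 5.628e-01 -3.170e-02 -5.000e-04]
caseBL 0.73627985 [0.4547 0.0619 0.0494]
caseBR 0.7358268 [ 0.4671 -0.0313  0.0511]
widecol 0.54966575 [0.6713 0.0028 0.2657]
flask 0.78757983 [0.6706 0.0448 0.0258]
stopL 0.7850356 [0.6434 0.1871 0.0254]
stopR 0.7905819 [ 0.6872 -0.0969  0.0244]
bar1 0.5784482 [0.6994 0.1713 0.241 ]
bar2 0.5822901 [ 0.7296 -0.0392  0.2403]
narrow 0.5492284 [0.6561 0.1086 0.2646]
0
237 314 348 285 301
```

View pics/crop.png

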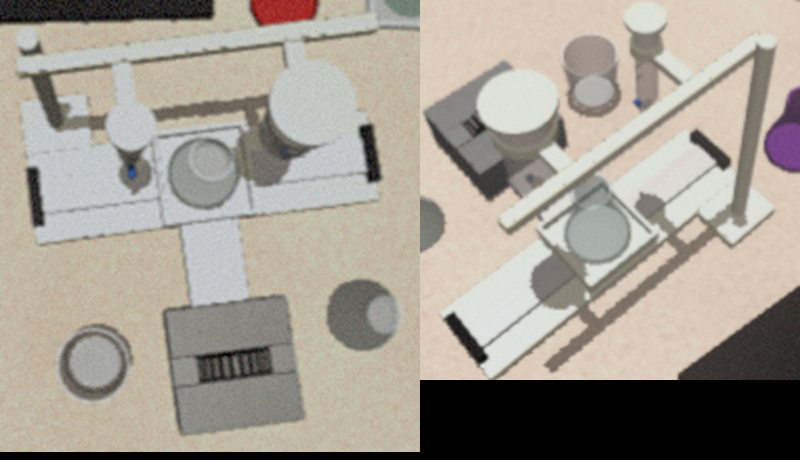

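```bash
python3 - <<'E'
from h import *
a=np.load("top0.npz");d=a["d"];p=a["p"]
def cloud(u0,u1,v0,v1):
    P=[];
    for v in range(v0,v1):
        for u in range(u0,u1):
            if d[v,u]>0:P.append([*bydepth("top",u,v,d[v,u]),u,v])
    return np.array(P)
def circ(P):
    c=P[:,3:5].astype(np.int32);(x,y),r=cv2.minEnclosingCircle(c.astype(np.float32));return x,y,r
for n,b in dict(wide=(340,395,145,205),narrow=(265,300,165,200)).items():
    P=cloud(*b);Q=P[(P[:,2]>.256)&(P[:,2]<.275)];
    x,y,r=circ(Q);z=np.median(Q[:,2]);print(n,len(Q),z,"mean",Q[:,:2].mean(0),"circ",onz("top",x,y,z)[:2],"px",x,y,r)
C=cloud(285,375,250,335);Q=C[(C[:,2]>.045)&(C[:,2]<.056)]
r=cv2.minAreaRect(Q[:,:2].astype(np.float32)*1000);print("case",r,len(Q))
W=C[(C[:,2]>.0565)];print("wheel hi",len(W),W[:,:3].mean(0),W[:,2].max(), cv2.minAreaRect(W[:,:2].astype(np.float32)*1000))
# rim dark px
m=(p[268:320,300:360].max(2)<45).astype(np.uint8);ys,xs=np.nonzero(m)
rr=cv2.minAreaRect(np.c_[xs+300,ys+268].astype(np.float32));print("ribs",rr,onz("top",*rr[0],.057))
# rail
T=cloud(225,410,170,245);R=T[(T[:,2]>.012)&(T[:,2]<.03)]
print("rail",cv2.minAreaRect(R[:,:2].astype(np.float32)*1000))
# tray corners from crop (approx px /2.1)
for q in[(152,130),(243,125),(159,224),(252,215)]:
    print("tray corner",onz("top",220+q[0]/2.1,120+q[1]/2.1,.033).round(4))
print("foot",onz("top",220+204/2.1,120+173/2.1,.025))
E
```

```text
Traceback (most recent call last):
  File "h.py", line 11, in bydepth
    o,d,_=ray(name,u,v);return o+d*dep
          ~~~^^^^^^^^^^
  File "h.py", line 4, in ray
    m=arm.camera_model(name);K=np.array(m["intrinsics"],float);D=np.array(m["D"],float)
ValueError: time passes only in moves, steps and waits
```

```bash
sed -i 's/^def ray/import functools\n@functools.lru_cache\ndef model(n): return arm.camera_model(n)\ndef ray/; s/m=arm.camera_model(name);/m=model(name);/' h.py; python3 - <<'E'
from h import *
a=np.load("top0.npz");d=a["d"];p=a["p"]
def cloud(u0,u1,v0,v1):
    P=[];
    for v in range(v0,v1):
        for u in range(u0,u1):
            if d[v,u]>0:P.append([*bydepth("top",u,v,d[v,u]),u,v])
    return np.array(P)
def circ(P):
    (x,y),r=cv2.minEnclosingCircle(P[:,3:5].astype(np.float32));return x,y,r
for n,b in dict(wide=(340,395,145,205),narrow=(265,300,165,200)).items():
    P=cloud(*b);Q=P[(P[:,2]>.256)&(P[:,2]<.275)];
    x,y,r=circ(Q);z=np.median(Q[:,2]);print(n,len(Q),z,"mean",Q[:,:2].mean(0),"circ",onz("top",x,y,z)[:2],"px",x,y,r)
C=cloud(285,375,250,335);Q=C[(C[:,2]>.045)&(C[:,2]<.056)]
r=cv2.minAreaRect(Q[:,:2].astype(np.float32)*1000);print("case",r,len(Q))
W=C[(C[:,2]>.0565)];print("wheel hi",len(W),W[:,:3].mean(0),W[:,2].max(), cv2.minAreaRect(W[:,:2].astype(np.float32)*1000))
m=(p[268:320,300:360].max(2)<45).astype(np.uint8);ys,xs=np.nonzero(m)
rr=cv2.minAreaRect(np.c_[xs+300,ys+268].astype(np.float32));print("ribs",rr,onz("top",*rr[0],.057))
T=cloud(225,410,170,245);R=T[(T[:,2]>.012)&(T[:,2]<.03)]
print("rail",cv2.minAreaRect(R[:,:2].astype(np.float32)*1000))
for q in[(152,130),(243,125),(159,224),(252,215)]:
    print("tray corner",onz("top",220+q[0]/2.1,120+q[1]/2.1,.033).round(4))
print("foot",onz("top",220+204/2.1,120+173/2.1,.025))
E
```

```text
wide 1354 0.265415275745989 mean [0.67299023 0.00068394] circ [6.72739453e-01 6.18732607e-04] px 368.6963806152344 168.97445678710938 20.916433334350586
narrow 457 0.26556743128350757 mean [0.6562265  0.10940986] circ [0.65614673 0.10940517] px 281.3377380371094 179.74502563476562 12.08289623260498
case ((508.34539794921875, 20.642730712890625), (100.192626953125, 101.85490417480469), 8.96658992767334) 3214
wheel hi 207 [0.50844498 0.02026195 0.06081063] 0.06541942597859318 ((508.8907165527344, 18.23794937133789), (15.797703742980957, 39.43801498413086), 9.096095085144043)
ribs ((331.0599670410156, 292.91998291015625), (12.869343757629395, 33.799705505371094), 81.8698959350586) [0.50896145 0.02151425 0.057     ]
rail ((659.0924682617188, 49.33580017089844), (133.9174346923828, 312.99420166015625), 0.16499006748199463)
tray corner [0.7009 0.0898 0.033 ]
tray corner [0.7073 0.0126 0.033 ]
tray corner [0.6209 0.0821 0.033 ]
tray corner [0.6306 0.0043 0.033 ]
foot [0.66640088 0.044408   0.025     ]
```

Stage yaw is about 8.75°, the wheel top is at about (0.5085, 0.0204), and the tray has to go about −44 mm in stage y. I'll close the fingers, move above the wheel on its +y side, and line the tool up with the stage.

```bash
python3 -m inch '[[0.03,-0.024,0,0,0,2,0],[0.06,-0.05,0,0,0,4,0],[0.09,-0.073,0,0,0,6,0],[0.12,-0.098,0,0,0,8,0],[0.15,-0.122,0,0,0,10,0],[0.18,-0.146,0,0,0,12,0],[0.21,-0.171,0,0,0,12.9,0],[0.24,-0.195,0,0,0,12.9,0],[0.27,-0.22,0,0,0,12.9,0],[0.3,-0.244,0,0,0,12.9,0],[0.33,-0.269,0,0,0,12.9,0],[0.36,-0.293,0,0,0,12.9,0],[0.39,-0.317,0,0,0,12.9,0],[0.42,-0.342,0,0,0,12.9,0],[0.45,-0.366,0,0,0,12.9,0],[0.47,-0.383,0,0,0,12.9,0],[0.483,-0.393,0,0,0,12.9,0],[0.483,-0.393,0,0,0,12.9,0],[0.483,-0.393,0,0,0,12.9,0],[0.483,-0.393,0,0,0,12.9,0]]' 20
cat > rel.py <<'E'
from h import *
from scipy.spatial.transform import Rotation as Ro
s=arm.get_state();q=s["ee_rot"];R=Ro.from_quat([q[1],q[2],q[3],q[0]]).as_matrix()
W=np.array([.5085,.0204,.062]);ps=np.radians(8.75);S=np.array([[np.cos(ps),-np.sin(ps),0],[np.sin(ps),np.cos(ps),0],[0,0,1]])
print("t",s["time_s"],"stage pos mm",(S.T@(s["position"]-W)*1000).round(1),"F",s["force"].round(2),"w",s["gripper_width"])
print("tool axes in stage",(S.T@R).round(3).tolist())
E
python3 rel.py
```

```text
time_s: 1.77
position: [0.5062, 0.0317, 0.2183]
ee_rot: [-0.001, 0.997, 0.076, -0.001]
force: [0.1, -0.3, -1.0]
gripper_width: 0.0004
t 1.7667 stage pos mm [ -0.5  11.5 156.3] F [ 0.12 -0.31 -1.  ] w 0.000396486150096224
tool axes in stage [[1.0, -0.001, -0.001], [-0.001, -1.0, 0.001], [-0.001, -0.001, -1.0]]
```

```bash
python3 -m inch '[[0,0,0.035,0,0,0,0],[0,0,0.07,0,0,0,0],[0,0,0.1,0,0,0,0],[0,0,0.125,0,0,0,0],[0,0,0.14,0,0,0,0],[0,0,0.149,0,0,0,0],[0,0,0.149,0,0,0,0],[0,0,0.149,0,0,0,0]]'; python3 rel.py
python3 - <<'E'
from h import *
p,d=arm.camera("wrist");q,_=arm.camera("scene")
cv2.imwrite("pics/w1.png",cv2.convertScaleAbs(np.hstack([cv2.resize(p,(400,300)),cv2.resize(q[120:330,120:400],(400,300))]),alpha=1.4)[...,::-1])
E
```

```text
time_s: 2.43
position: [0.506, 0.031, 0.0697]
ee_rot: [-0.001, 0.997, 0.075, -0.001]
force: [0.3, 0.3, 0.1]
gripper_width: 0.0008
t 2.4333 stage pos mm [-0.8 10.9  7.7] F [0.28 0.28 0.12] w 0.0007683626613901825
tool axes in stage [[1.0, -0.002, -0.001], [-0.002, -1.0, 0.001], [-0.001, -0.001, -1.0]]
```

View pics/w1.png

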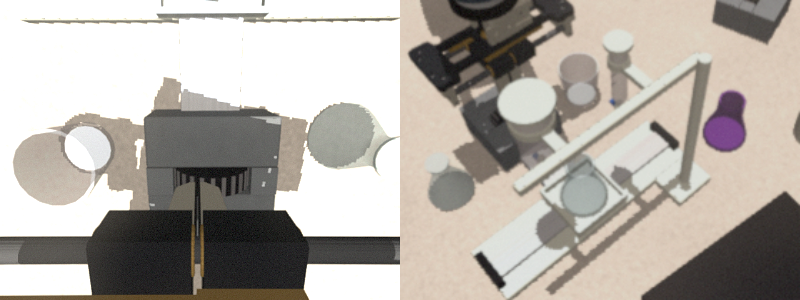

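The fingertip is over the left part of the wheel in the wrist view, at about (195,185), and clear of everything else. I'll press down gradually.

```bash
python3 -m inch '[[0,0,0.004,0,0,0,0],[0,0,0.006,0,0,0,0],[0,0,0.007,0,0,0,0],[0,0,0.0075,0,0,0,0],[0,0,0.0075,0,0,0,0]]'; python3 rel.py
```

```text
time_s: 2.95
position: [0.5069, 0.0314, 0.0631]
ee_rot: [-0.0, 0.997, 0.076, 0.0]
force: [-0.3, -0.3, 0.8]
gripper_width: 0.0007
t 2.95 stage pos mm [ 0.1 11.1  1.1] F [-0.33 -0.29  0.78] w 0.0006923993707569049
tool axes in stage [[1.0, -0.001, 0.001], [-0.001, -1.0, 0.001], [0.001, -0.001, -1.0]]
```

```bash
python3 -m inch '[[0,0,0.001,0,0,0,0],[0,0,0.001,0,0,0,0]]'; python3 -m inch '[[0,0,0.001,0,0,0,0],[0,0,0.001,0,0,0,0]]'; python3 rel.py
```

```text
time_s: 3.12
position: [0.5069, 0.0315, 0.062]
ee_rot: [-0.0, 0.997, 0.076, 0.0]
force: [-0.6, 0.4, 0.1]
gripper_width: 0.0006
time_s: 3.28
position: [0.5071, 0.0316, 0.0613]
ee_rot: [-0.0, 0.997, 0.076, 0.001]
force: [-1.0, 0.5, 3.0]
gripper_width: 0.0005
t 3.2833 stage pos mm [ 0.3 11.2 -0.7] F [-1.03  0.45  3.04] w 0.0005043228346794628
tool axes in stage [[1.0, -0.001, 0.001], [-0.001, -1.0, 0.001], [0.001, -0.001, -1.0]]
```

```bash
python3 -m inch '[[0,0,0.001,0,0,0,0],[0,0,0.0015,0,0,0,0],[0,0,0.0015,0,0,0,0]]'; python3 rel.py
```

```text
time_s: 3.53
position: [0.5071, 0.0318, 0.061]
ee_rot: [-0.0, 0.997, 0.076, 0.001]
force: [-4.0, 1.8, 12.2]
gripper_width: 0.0007
t 3.5333 stage pos mm [ 0.4 11.5 -1. ] F [-3.97  1.77 12.17] w 0.0006502520563792409
tool axes in stage [[1.0, -0.001, 0.002], [-0.001, -1.0, 0.001], [0.002, -0.001, -1.0]]
```

```bash
python3 -m inch '[[0,0.002,0.0012,0,0,0,0],[0,0.004,0.0012,0,0,0,0],[0,0.006,0.0012,0,0,0,0],[0,0.008,0.0012,0,0,0,0],[0,0.01,0.0012,0,0,0,0],[0,0.012,0.0012,0,0,0,0]]'; python3 rel.py
cat > look.py <<'E'
import sys
from h import *
p,d=arm.camera("top");np.savez("top1.npz",p=p,d=d)
cv2.imwrite(f"pics/{sys.argv[1]}.png",cv2.resize(cv2.convertScaleAbs(p[120:335,220:420],alpha=1.5),(558,600),interpolation=2)[...,::-1])
E
python3 look.py t1
```

```text
time_s: 4.03
position: [0.5092, 0.0198, 0.062]
ee_rot: [-0.0, 0.997, 0.076, 0.001]
force: [-6.6, 1.0, 21.1]
gripper_width: 0.0003
t 4.0333 stage pos mm [ 0.6 -0.7 -0. ] F [-6.6   0.96 21.14] w 0.00025191804364038325
tool axes in stage [[1.0, -0.001, 0.003], [-0.001, -1.0, 0.0], [0.003, -0.0, -1.0]]
```

View pics/t1.png

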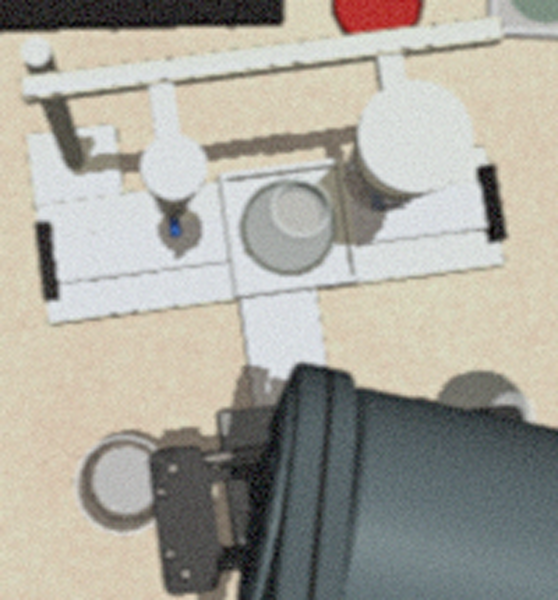

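The tray moved about 11 mm for the 12 mm stroke, so it follows the wheel. I'll carry on over the rim with an offset that follows its curve, to keep the force near 10 N.

```bash
python3 -m inch '[[0,0.002,0.001,0,0,0,0],[0,0.004,0.0012,0,0,0,0],[0,0.006,0.0013,0,0,0,0],[0,0.008,0.0016,0,0,0,0],[0,0.01,0.0019,0,0,0,0],[0,0.01,0.0019,0,0,0,0]]'; python3 rel.py; python3 -m inch '[[0,0,-0.004,0,0,0,0],[0,0,-0.01,0,0,0,0],[0,-0.012,-0.01,0,0,0,0],[0,-0.022,-0.01,0,0,0,0],[0,-0.022,-0.01,0,0,0,0],[0,-0.022,-0.01,0,0,0,0]]'; python3 rel.py
```

```text
time_s: 4.58
position: [0.5111, 0.0088, 0.0611]
ee_rot: [0.001, 0.997, 0.076, 0.002]
force: [-2.8, -2.2, 9.0]
gripper_width: 0.0004
t 4.5833 stage pos mm [  0.8 -11.8  -0.9] F [-2.83 -2.23  8.99] w 0.0004023322868394613
tool axes in stage [[1.0, -0.001, 0.004], [-0.001, -1.0, -0.001], [0.004, 0.001, -1.0]]
time_s: 5.08
position: [0.5073, 0.0318, 0.0708]
ee_rot: [0.0, 0.997, 0.077, 0.002]
force: [-0.2, 0.2, -0.1]
gripper_width: 0.0003
t 5.0833 stage pos mm [ 0.5 11.4  8.8] F [-0.19  0.15 -0.14] w 0.00028460330259998546
tool axes in stage [[1.0, 0.001, 0.003], [0.001, -1.0, -0.001], [0.003, 0.001, -1.0]]
```

```bash
python3 -m inch '[[0,0,0.006,0,0,0,0],[0,0,0.009,0,0,0,0],[0,0,0.0103,0,0,0,0],[0,0,0.0108,0,0,0,0],[0,0,0.0108,0,0,0,0],[0,0.002,0.0106,0,0,0,0],[0,0.004,0.0103,0,0,0,0],[0,0.006,0.0101,0,0,0,0],[0,0.008,0.01,0,0,0,0],[0,0.01,0.0099,0,0,0,0],[0,0.012,0.0099,0,0,0,0],[0,0.014,0.01,0,0,0,0],[0,0.014,0.01,0,0,0,0]]'; python3 rel.py; python3 look.py t2
```

```text
time_s: 6.17
position: [0.5096, 0.0172, 0.062]
ee_rot: [0.001, 0.997, 0.077, 0.002]
force: [-4.7, -0.7, 15.2]
gripper_width: 0.0003
t 6.1667 stage pos mm [ 0.7 -3.3  0. ] F [-4.66 -0.68 15.24] w 0.0003443216324484486
tool axes in stage [[1.0, 0.001, 0.004], [0.001, -1.0, -0.002], [0.004, 0.002, -1.0]]
```

View pics/t2.png

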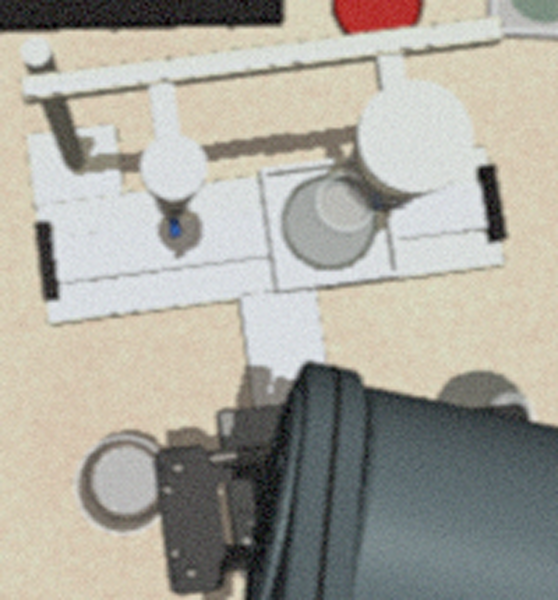

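```bash
python3 - <<'E'
from h import *
ps=np.radians(8.75);y=np.array([-np.sin(ps),np.cos(ps)]);x=np.array([np.cos(ps),np.sin(ps)])
T=np.array([.6728,.0006])
f=lambda a,b,z:onz("top",220+a/2.79,120+b/2.79,z)[:2]
for n,q in dict(foot=f(330,222,.027),BL=f(276,292,.033)-y*.04+x*.04,BR=f(396,271,.033)+y*.04+x*.04,TL=f(261,172,.033)-y*.04-x*.04).items():
    print(n,q,"to go y",(T-q)@y*1000,"x",(T-q)@x*1000)
E
```

```text
foot [0.67216113 0.00689868] to go y -6.322562075002831 x -0.32674134930898807
BL [0.67118827 0.00788794] to go y -7.448301308948219 x 0.48430193682108436
BR [0.6743571  0.01133214] to go y -10.370366214257915 x -3.1715924668373483
TL [0.66891911 0.0064256 ] to go y -6.348172387492383 x 2.949517311764131
```

About 7 mm remains by all the estimates. I'll finish that stroke and then lift clear.

```bash
python3 -m inch '[[0,0.002,0.0012,0,0,0,0],[0,0.004,0.0013,0,0,0,0],[0,0.006,0.0016,0,0,0,0],[0,0.007,0.0018,0,0,0,0],[0,0.007,0.0018,0,0,0,0]]'; python3 rel.py; python3 -m inch '[[0,0,-0.005,0,0,0,0],[0,0,-0.02,0,0,0,0],[0,0,-0.05,0,0,0,0],[0,0,-0.08,0,0,0,0],[0,0,-0.11,0,0,0,0],[0,0,-0.14,0,0,0,0],[0,0,-0.15,0,0,0,0],[-0.03,0,-0.15,0,0,0,0],[-0.06,0,-0.15,0,0,0,0],[-0.09,0,-0.15,0,0,0,0],[-0.1,0,-0.15,0,0,0,0],[-0.1,0,-0.15,0,0,0,0],[-0.1,0,-0.15,0,0,0,0]]'; python3 look.py t3; python3 - <<'E'
from h import *
p,_=arm.camera("scene");cv2.imwrite("pics/s3.png",cv2.convertScaleAbs(cv2.resize(p[130:330,150:350],(600,600),interpolation=2),alpha=1.3)[...,::-1])
E
```

```text
time_s: 6.63
position: [0.511, 0.0092, 0.0611]
ee_rot: [0.002, 0.997, 0.077, 0.002]
force: [-3.1, -2.1, 11.9]
gripper_width: 0.0008
t 6.6333 stage pos mm [  0.7 -11.5  -0.9] F [-3.09 -2.06 11.9 ] w 0.00079006997207079
tool axes in stage [[1.0, 0.001, 0.004], [0.001, -1.0, -0.004], [0.004, 0.004, -1.0]]
time_s: 7.72
position: [0.4121, -0.0059, 0.2107]
ee_rot: [0.002, 0.997, 0.076, 0.003]
force: [-0.8, 0.5, 0.8]
gripper_width: 0.0009
```

View pics/t3.png

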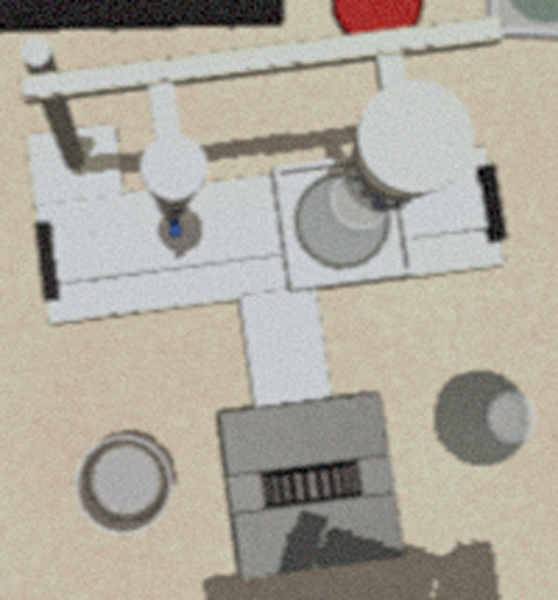

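View pics/s3.png

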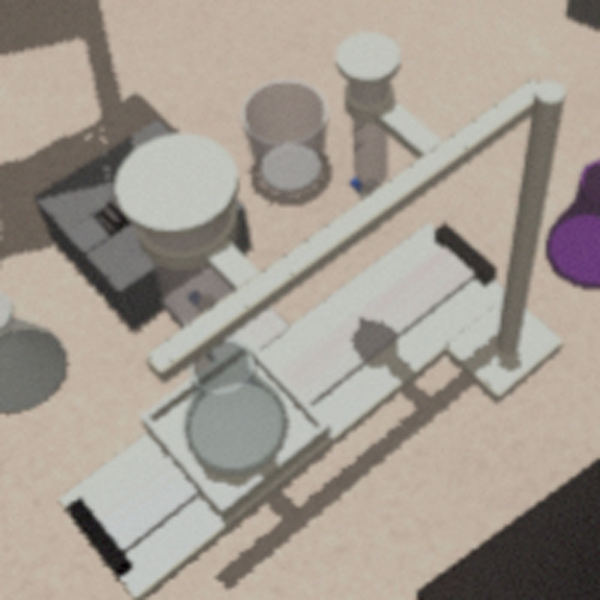

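```bash
python3 - <<'E'
from h import *
ps=np.radians(8.75);y=np.array([-np.sin(ps),np.cos(ps)]);x=np.array([np.cos(ps),np.sin(ps)])
f=lambda a,b,z:onz("top",220+a/2.79,120+b/2.79,z)[:2]
T=np.array([.6728,.0006])
for n,q in dict(foot=f(343,220,.027),BL=f(291,290,.033)-y*.04+x*.04,BR=f(409,267,.033)+y*.04+x*.04,TL=f(274,170,.033)-y*.04-x*.04).items():
    print(n,q,"to go y",(T-q)@y*1000,"x",(T-q)@x*1000)
g=onz("scene",150+237/3,130+427/3,.027)[:2];c=onz("scene",150+177/3,130+185/3,.265)[:2];n=onz("scene",150+368/3,130+58/3,.265)[:2]
print("scene foot",g,"wide",c,"narrow",n,"to go",(c-g)@y*1000,(c-g)@x*1000)
E
```

```text
foot [ 0.67367688 -0.00141264] to go y 2.122609428622192 x -0.5605031078788284
BL [ 0.67270569 -0.0015539 ] to go y 2.114483588987385 x 0.42086972233014175
BR [0.67712188 0.00312248] to go y -1.8356669048934036 x -4.6553040946628315
TL [ 0.6704377  -0.00185833] to go y 2.0703593383224037 x 2.7087748944830934
scene foot [ 6.76768053e-01 -4.44165143e-04] wide [6.76810538e-01 1.09507434e-04] narrow [0.65912469 0.10802783] to go 0.540765763900959 0.12621668881789783
```

Both views put the flask about 2 mm or less from the wide column's axis. It stands upright, and the arm is clear, so I'm handing in.

```bash
python3 -c "
from station import arm
print(arm.job_done())"
```

```text
the job is handed in; nothing more can be done
None
```

The flask should now be centred under the wide column's tip, and I've handed the job in. With closed fingers I rolled the thumbwheel towards −y in two passes, about 44 mm in all. I then lifted off and backed the arm away, at 7.7 s on the robot's clock.

**Centring:** the top view puts the flask's foot about 2.1 mm past the column along the rail and 0.6 mm off across it. The scene view gives about 0.5 mm and 0.1 mm. The limit is 14 mm.

**Flask and arm:** in both pictures the flask stands upright in the middle of its tray, and the arm is clear of everything. I judged upright by eye and did not measure the angle.

**Disagreements:**
- Three tray corners, read roughly by eye, scattered by about 2 mm along the rail and up to 5 mm across it.
- The two cameras put the column about 4 mm apart in absolute position. This hardly affects the result, because the scene view compares flask and column within one image.
- Pressing force reached 21 N for a moment in the first stroke, above the suggested 4 to 15 N. After I followed the rim's curve, my readings were about 9 to 15 N.

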